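# Clamp a dispensing barrel in its holder

### The arm

A 6-joint arm with a two-finger parallel gripper is mounted at the origin on a cart in front of the work surface, level with it; the furniture and walls round the work are solid. World frame = base frame: x ahead of the robot, y to its left, z up, the work surface at z = 0. Lengths are in mm, angles in rad, forces in N, time in s.
With the tool pointing down it reaches from about 275 to 750 mm from the base axis. Payload 10.2 kg.
Tool frame: the origin (TCP) lies between the finger pads, 19 mm behind the fingertips; this is the grasp point; z points along the fingers, y is the line along which they close (so a half turn about z gives the same grasp; the last joint's range is limited). The gripper opens to 85 mm and grips with 20 to 120 N. Pads are 22 mm wide; open, the fingers measure 114 mm over their backs; the gripper's body (76 mm by 85 mm) begins 54 mm behind the grasp point. The pads swing forward as they close: fully open they stand 13 mm farther back than shut.
Start: joints at [0.975, 0.313, 1.498, -0, 1.331, -0.223], TCP at [191.231, 488.94, 249.994] pointing down, gripper open.
Joint ranges: [-2.94, 2.94], [-0.97, 2.17], [0.19, 2.56], [-1.23, 4.37], [0.02, 3.11], [-2.88, 2.88]. Speed limits (rad/s): [2.39, 2.39, 3.01, 3.14, 3.14, 3.14].

### API

Orientations are given as a unit quaternion [w, x, y, z].
In Python, from rig import * gives the robot as it stands. The module is installed in compiled form; this text tells all that it offers.
- The arm moves only by the shell command python3 -m crank 'ROWS' [FORCE]. ROWS is JSON, a list that holds one entry, the list of rows, each a list of 7 numbers: the shift along the tool's x, y, z in units of 25 mm (1.0 is 25 mm), then the turn, a rotation vector about the tool's x, y, z in units of 8 degrees (1.0 is 8 degrees), then the finger opening in mm, from 0 to 85.4. A call has exactly 8 rows; each row shifts and turns the commanded pose from where the row before left it, along the tool's axes as they then stand; what a row does not reach is not made up. A row lasts 1/10 s, in which the tool goes at most 50 mm and 8.59 degrees, less where a joint would pass 70% of its speed; a pose out of reach is approached as far as the arm can. A call is refused whole if a number of a shift passes 1 or a number of a turn 1, either way. A call with a gripper value outside its range is refused whole. The fingers move at their own pace and stop on an object; FORCE is the grip in N (left out, the last holds). Time passes only in rows, so rows that do not move let the fingers close, or fill a call up. It gives the time, the measured TCP pose, the force, the opening and the grip force at its end, in the units of the state.
- sense(): the state, without advancing time (a new reading comes with each control period).
- capture(name): name is "side" or "top" or "wrist"; returns the picture (384x512x3 uint8, blue, green, red); there is no depth.
- camera_model(name): a dict with "fx", "fy", "cx", "cy" (pixels), "k1" (the pictures are not rectified: a ray, as slopes to the right and down, at radius r is drawn at 1 + k1 r^2 times it, then the intrinsics apply), "world_from_camera" (4x4, takes a point from camera to world coordinates); the wrist camera has in their place "T_tool_cam" (4x4, takes a point from camera to tool coordinates, whose origin is the TCP and whose axes are the flange's). Camera axes: x right, y up, looking along -z (the intrinsics and any distortion apply to the point x, -y, -z); pixel columns grow to the right and rows downward; lengths in mm; the calibration is good to about 2 mm. A picture is of the moment at which its call begins: read the wrist's pose just before it. camera_model takes no time and is no camera call.
- finish_job(): hands the job in; it is judged then, once.
The state is a dict: "time_s": time; "joints": joint angles; "dq": joint speeds; "tau": joint torques, N m; "eef_pos": TCP position; "ee_rot": TCP orientation; "force": force on the tool from outside, world axes, zero at the start; "wrist_torque": the same for the moment, N m; "grip_width": opening from 0.0 (shut) to 1.0 (fully open); "grip_force": force on a finger pad.
Only numpy, scipy, OpenCV 4.12 (cv2) and the standard library are available. Lean on these libraries where they do the work, as an engineer would, in place of code of your own. Each camera call takes 0.05 s, during which the arm holds its last target. There are 200 camera calls.

### The job

Load the dispensing barrel into its holder: lift the sprung clamp bar by its knob and turn it fully aside onto its ledge, then lay the barrel gently in the saddles with its oblong flange dropped all the way down into the slot of the keeper, wherever that keeper happens to be set. Then bring the bar back over the barrel and ease it down, without letting it snap, until it holds the barrel; do not force anything and leave the other things on the table where they are.

Things in the scene. Friction and masses are not known exactly. Their poses are not given: they have to be found in the camera images.
- cradle: The holder, fixed to the table: aluminium base 165 mm long (its y), 12 mm thick; two black V saddles, 10 mm wide, at y -44 and +31 mm; post with clamp bar at x +42, y -36 mm; dark ledge tower 76 mm high beside the post, towards -y; flange keeper at the +y end. Origin on the table under the barrel line; z up, y along the line towards the keeper, x across, towards the post.
- seat (a point): Where the middle of a seated barrel's axis lies when the keeper is set to mid-travel: on the barrel line, 45 mm above the table. The barrel goes in level, its y along the holder's y; along that line it ends up to 7 mm either way, as the keeper is set. Contact between barrel and holder (all contacts added, the bar too; about 15 N when clamped) must stay below 35 N.
- slot_mid (a point): Mid-travel of the keeper's slot (holder's y +62.5, 39 mm high). The keeper has a dark steel cheek on each side (16 to 26 mm off the line), tops 39 mm high, slot 8 mm wide, floor 20 mm high. It is locked anywhere within 7 mm of this point along y: NOT measured, see or feel it. Tops are flat for 14 mm each side of the slot; a flange off the slot rests on them, 7 mm too high.
- barrel: Dispensing barrel, loose, 80 to 170 g: plain grey cylinder 26 mm in diameter, y -60 to +60 mm; oblong flange at the +y end (44 along x, 26 along z, 5 thick); black nozzle to y -77.5. Origin on the axis at the cylinder's middle. Lies on the table with z up, axis 13 mm high, and goes in the same way up. Grip it across its middle; in the holder y -18 to +18 is clear for fingers.
- flange (a point): Middle of the barrel's flange, on the barrel's axis, 62.5 mm from the barrel's origin.
- knob (a point): Grip point on the clamp bar's knob, an upright plain black cylinder 18 mm in diameter on the bar's end, 87 mm from the post's axis. The point is on the knob's axis, 19 mm above the bar's top and 13 mm below the knob's top. Bar down: holder's x -45, y -36, 90 mm high. Pinch the knob from above, from any side, TCP at this point; turn the hand with the bar, or let the knob turn between the fingers.
- clamp_lift (a joint): Height of the bar on its post, m: 0 = down, holder empty; 0.003 = resting on a seated barrel; 0.028 = top stop. Spring and weight press it down with 4.5 N at 0, 7 N at the top. Below 0.015 it sits in a notch and turns no more than 0.1 rad; above that it is free to turn and, once turned, rests on the ledge at 0.015 and stays there by itself.
- clamp_swing (a joint): Turn of the clamp bar about the post, rad, anticlockwise from above: 0 = across the barrel line (pointing to the holder's -x), 1.57 = fully aside (pointing to the holder's -y, past the nozzle end); stop at 1.65.
- cell: Bystander: green battery cell 18 x 67 mm, lying. Origin under its middle. Leave it.
- nipple: Bystander: brass nipple 27 x 31 x 44 mm, standing. Origin under its middle. Leave it.
- gland: Bystander: pale cable gland 26 x 37 x 22 mm. Origin under its middle. Leave it.
- tape: Bystander: beige tape roll 94 mm across, 25 mm high, lying. Origin under its middle. Leave it.

How it is judged:
By the outcome, as a careful person would: the job done as asked, in the order asked, and still so for the second after the job is handed in, with the robot touching nothing.
It also fails if it takes over 72 s, if anything falls off the work surface, if the arm or the gripper's body presses on something with over 40 N, if the wrist force passes 120 N, or if a joint passes its speed limit or range.

## Working session

There is one attempt and no reset: what is moved stays moved. The work goes in short steps, Python scripts to look and compute and a shell command to move; the robot and the scene stay as the last step left them, time stands still between calls to the robot, and variables do not carry over. Pictures are saved under pics/ and viewed, at most 13 in all, crops included, and the job is handed in when it is done.

```bash
mkdir -p pics; cat > h.py <<'E'
from rig import *
import numpy as np, cv2
from scipy.spatial.transform import Rotation as R
def Rt(q): return R.from_quat([q[1],q[2],q[3],q[0]])
def ray(m,u,v,T):
    x=(u-m["cx"])/m["fx"];y=(v-m["cy"])/m["fy"];r=np.hypot(x,y);s=r
    for _ in range(30): s=r/(1+m["k1"]*s*s)
    k=s/r if r>1e-9 else 1
    return T[:3,3],T[:3,:3]@np.array([x*k,-y*k,-1])
def TT(name,st=None):
    m=camera_model(name)
    if name!="wrist": return m,np.array(m["world_from_camera"])
    st=st or sense();W=np.eye(4);W[:3,:3]=Rt(st["ee_rot"]).as_matrix();W[:3,3]=st["eef_pos"]
    return m,W@np.array(m["T_tool_cam"])
def onz(name,u,v,z,st=None):
    m,T=TT(name,st);o,d=ray(m,u,v,T);return o+d*(z-o[2])/d[2]
def proj(name,P,st=None):
    m,T=TT(name,st);p=T[:3,:3].T@(np.array(P)-T[:3,3]);x=p[0]/-p[2];y=-p[1]/-p[2];k=1+m["k1"]*(x*x+y*y)
    return np.array([m["fx"]*x*k+m["cx"],m["fy"]*y*k+m["cy"]])
def tri(a,b):
    A=[];B=[]
    for o,d in (a,b):
        d=d/np.linalg.norm(d);P=np.eye(3)-np.outer(d,d);A.append(P);B.append(P@o)
    return np.linalg.lstsq(np.vstack(A),np.hstack(B),rcond=None)[0]
E
python3 - <<'E'
from h import *
s=sense();print(s)
for n in("top","side","wrist"):
    im=capture(n);cv2.imwrite(f"pics/{n}0.png",im)
    m,T=TT(n,s);print(n,m["fx"],m["cx"],m["cy"],m["k1"],T.round(2).tolist())
a=cv2.imread("pics/top0.png");cv2.imwrite("pics/top0b.png",cv2.resize(a,(800,600),interpolation=cv2.INTER_CUBIC))
a=cv2.imread("pics/side0.png");cv2.imwrite("pics/side0b.png",cv2.resize(a,(800,600),interpolation=cv2.INTER_CUBIC))
E
```

```text
{'time_s': 0.0, 'joints': array([ 9.74612525e-01,  3.13453858e-01,  1.49845733e+00, -2.92407734e-05,
        1.33099953e+00, -2.23361710e-01]), 'dq': array([-7.57937151e-05,  7.02276244e-04,  8.79419168e-04, -7.74108190e-04,
       -2.17168335e-03,  4.15386579e-04]), 'tau': array([-5.42326707e-04, -4.12247837e+01, -2.59748071e+01, -1.81944720e-04,
        3.99039403e-03,  2.33872680e-05]), 'eef_pos': array([191.08844221, 488.7292829 , 249.42546687]), 'ee_rot': array([-2.49534226e-04,  1.85329857e-01,  9.82676147e-01, -6.10127583e-04]), 'force': array([-0.00974365, -0.23019623, -0.08028826]), 'wrist_torque': array([0.01599687, 0.01012969, 0.00985917]), 'grip_force': 0.0, 'grip_width': 1.0020821568766458}
top 480.38210154835485 254.80074320914906 191.93098824805926 -0.1655477422834018 [[0.02, 0.99, -0.11, 439.77], [-1.0, 0.02, 0.0, 88.55], [0.01, 0.11, 0.99, 1467.06], [0.0, 0.0, 0.0, 1.0]]
side 362.08110328520985 252.89424547286686 185.20212153078205 -0.006299531793101328 [[1.0, 0.05, -0.07, 511.21], [-0.09, 0.53, -0.84, -736.75], [-0.01, 0.84, 0.54, 611.32], [0.0, 0.0, 0.0, 1.0]]
wrist 274.14802039002274 254.72211749725744 195.13228656910854 -0.0672219423580535 [[0.37, -0.9, -0.25, 127.03], [0.93, 0.35, 0.1, 513.52], [-0.0, -0.27, 0.96, 374.32], [0.0, 0.0, 0.0, 1.0]]
```

View pics/top0b.png

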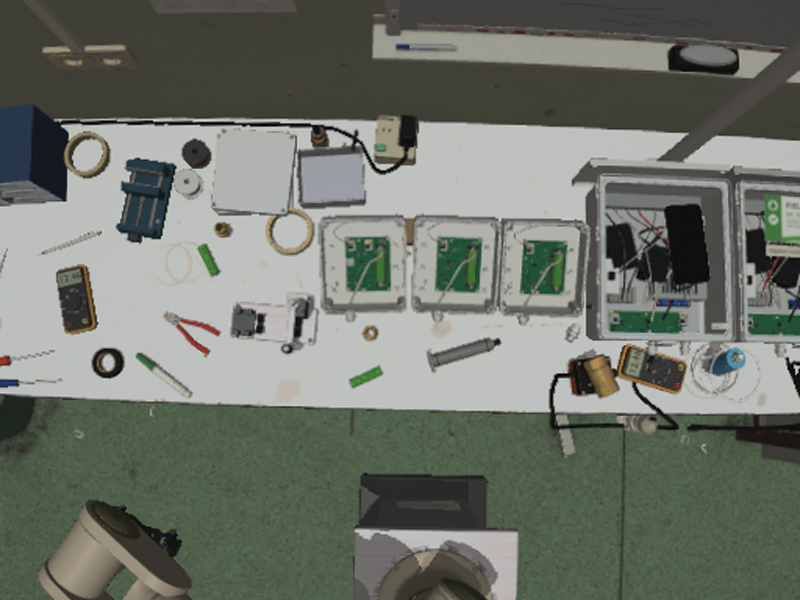

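View pics/side0b.png

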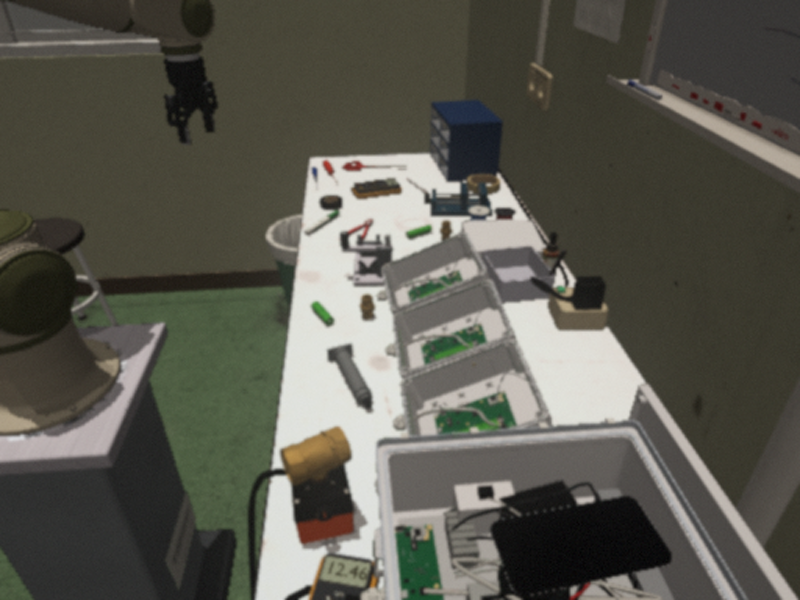

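The top view shows the cradle around (275,320), with the knob at (288,348) and the keeper cheeks near (243,322). The barrel runs from its flange at (432,360) to its nozzle at (497,342). In the side view the cradle is upright with its bar down, and the way from the arm to it is clear.

```bash
python3 - <<'E'
from h import *
k=1.5625
for n,u,v,z in [("knobtop",288,348,103),("post",300,303,90),("cheeks",243,322,39),("flange",432,360,13),("tip",497,342,13),("cell",366,377,9),("nip",370,333,44),("boxcorner",323,305,50),("gl",437,317,20),("pliers",205,350,10)]:
    print(n,onz("top",u/k,v/k,z).round(1))
a=cv2.imread("pics/top0.png")[175:250,135:335]
a=cv2.resize(a,(800,300),interpolation=cv2.INTER_CUBIC)
w=cv2.resize(cv2.imread("pics/wrist0.png"),(400,300))
cv2.imwrite("pics/c1.png",np.vstack([a,np.hstack([w,w*0])]))
E
```

```text
knobtop [491.1 283.4 103. ]
post [575.3 266.1  90. ]
cheeks [540.9 381.4  39. ]
flange [478.5  16.4  13. ]
tip [ 516.3 -109.4   13. ]
cell [442.6 143.3   9. ]
nip [526.  136.7  44. ]
boxcorner [576.5 227.3  50. ]
gl [561.6   8.8  20. ]
pliers [486.  460.6  10. ]
```

View pics/c1.png

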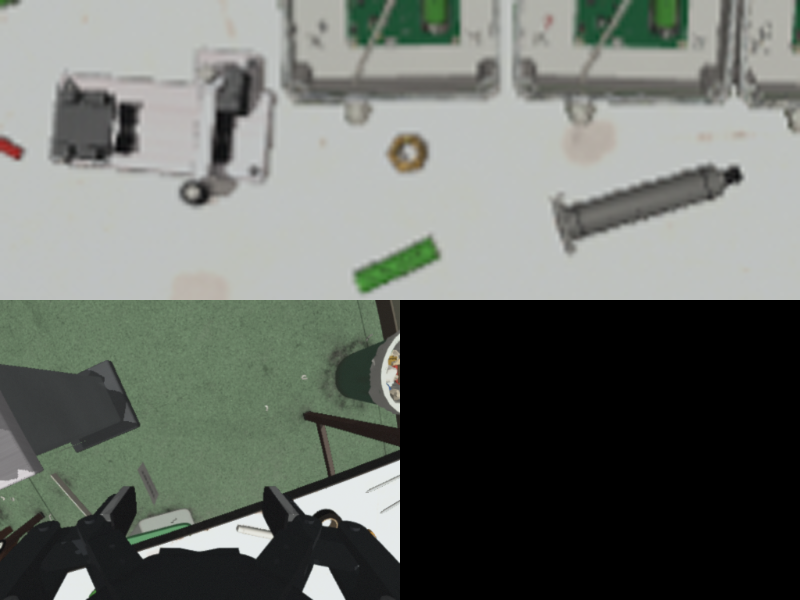

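In this crop the cradle's keeper is on the left at world +y, the post with its dark ledge tower is at upper right, and the knob is at (195,192). The wrist view shows only the floor and the table edge, so I'm moving the wrist camera over the cradle.

```bash
python3 -m crank '[[[-1,-0.1,0,0,0,0,85],[-1,-0.1,0,0,0,0,85],[-1,-0.1,0,0,0,0,85],[-1,-0.1,0,0,0,0,85],[-1,-0.1,0,0,0,0,85],[-1,-0.1,0,0,0,0,85],[-1,-0.1,0,0,0,0,85],[-1,-0.1,0,0,0,0,85]]]' 40
python3 -m crank '[[[-1,-0.1,0,0,0,0,60],[-1,-0.1,0,0,0,0,60],[-1,-0.1,0,0,0,0,60],[-1,-0.1,0,0,0,0,60],[-1,-0.1,0,0,0,0,60],[-1,-0.1,0,0,0,0,60],[-0.7,-0.1,0,0,0,0,60],[0,0,0,0,0,0,60]]]' 40
python3 - <<'E'
from h import *
import json
s=sense();im=capture("wrist");cv2.imwrite("pics/w1.png",im)
json.dump({k:list(map(float,s[k])) for k in("eef_pos","ee_rot","joints")},open("s1.json","w"))
cv2.imwrite("pics/w1b.png",cv2.resize(im,(800,600),interpolation=cv2.INTER_CUBIC));print(s["eef_pos"],s["joints"])
E
```

```text
time_s: 0.95
eef_pos: [371.0, 396.9, 249.8]
ee_rot: [-0.0, 0.185, 0.983, -0.0]
force: [-0.7, 0.7, -0.8]
grip_width: 0.99
grip_force: 0.0
time_s: 1.75
eef_pos: [521.1, 319.0, 249.3]
ee_rot: [-0.0, 0.186, 0.982, -0.0]
force: [-0.6, -0.5, -0.4]
grip_width: 0.704
grip_force: 0.0
[521.13487424 318.98222923 249.32353932] [ 3.57849429e-01  5.06960978e-01  1.21670239e+00 -2.46495913e-04
  1.41865956e+00 -8.38036935e-01]
```

View pics/w1b.png

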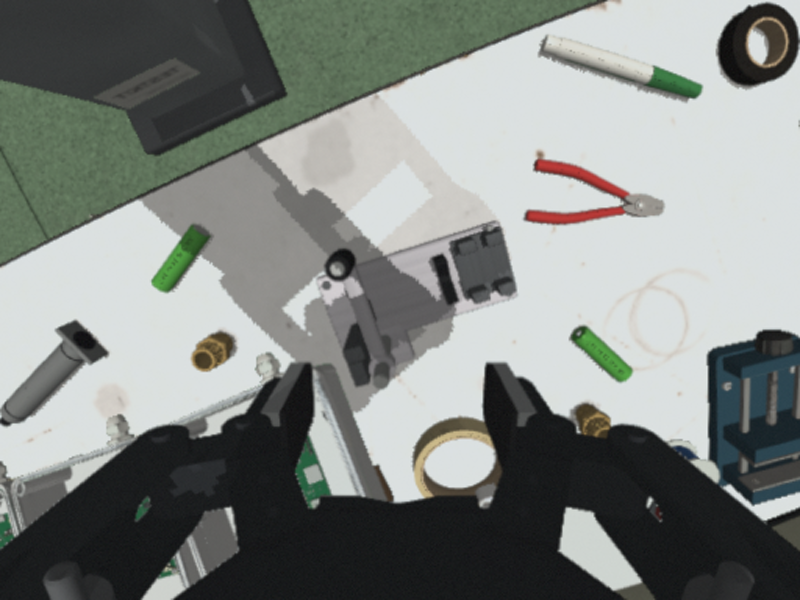

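The wrist view shows the knob top at about (342,262), the keeper with four small dark blocks around (485,262), the saddle at (445,280) and the barrel's flange at (82,342). I'm enlarging the cradle to read edges.

```bash
python3 - <<'E'
import cv2
a=cv2.imread("pics/w1.png")[130:250,190:340]
cv2.imwrite("pics/w1c.png",cv2.resize(a,(750,600),interpolation=cv2.INTER_CUBIC))
E
```

```text
(no output)
```

View pics/w1c.png

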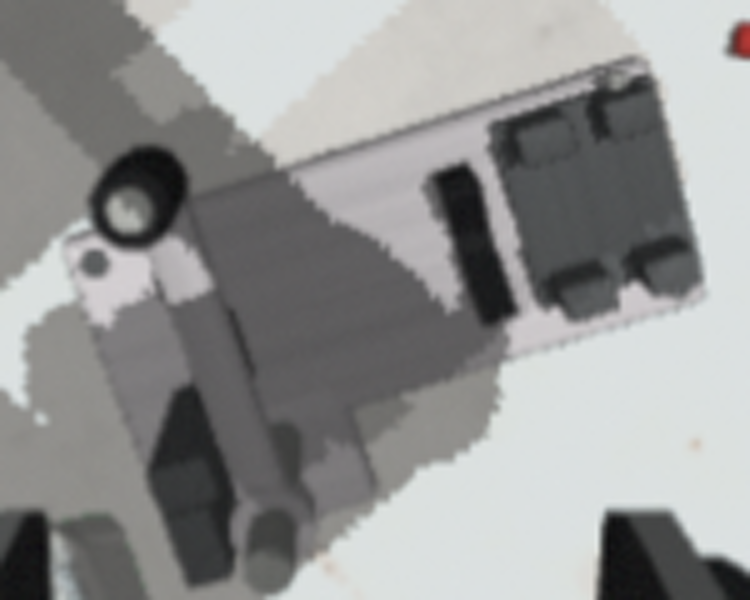

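The crop shows the knob top at about (140,193), the base's long edge from (200,190) to (640,65), and the saddle at (477,243). The cheek tops are near (545,140), (628,112), (585,290) and (668,270), with the slot between the left and right pairs.

```bash
python3 - <<'E'
from h import *
import json
s=json.load(open("s1.json"))
for n,u,v,z in [("knob",140,193,103),("knobspot",128,210,103),("e1",200,190,12),("e2",640,65,12),("f1",520,355,12),("f2",705,293,12),("cUL",545,140,39),("cUR",628,112,39),("cLL",585,290,39),("cLR",668,270,39),("saddle",477,243,35),("post",270,520,90),("ledge",185,480,76)]:
    print(n,onz("wrist",u/5+190,v/5+130,z,s).round(1))
for n,u,v,z in [("knobtop",195/4+135,192/4+175,103)]: print(n,onz("top",u,v,z).round(1))
# side triangulate knob
w=cv2.imread("pics/side0.png")
E
```

```text
knob [488.5 291.4 103. ]
knobspot [490.8 287.8 103. ]
e1 [504.2 289.1  12. ]
e2 [515.8 409.2  12. ]
f1 [579.1 353.5  12. ]
f2 [581.  406.7  12. ]
cUL [520.3 376.8  39. ]
cUR [521.2 398.   39. ]
cLL [559.9 373.8  39. ]
cLR [562.6 395.   39. ]
saddle [539.4 352.5  35. ]
post [568.8 286.4  90. ]
ledge [557.7 268.8  76. ]
knobtop [490.3 285.  103. ]
```

```bash
python3 -m crank '[[[0.12,-0.27,0.7,0,0,0,55],[0.12,-0.27,0.7,0,0,0,55],[0.12,-0.27,0.7,0,0,0,55],[0.12,-0.27,0.7,0,0,0,55],[0.12,-0.27,0.7,0,0,0,55],[0.12,-0.27,0.7,0,0,0,55],[0,0,0.3,0,0,0,55],[0,0,0,0,0,0,55]]]' 40
python3 - <<'E'
from h import *
s=sense();im=capture("wrist");im2=capture("side");print(s["eef_pos"],s["joints"][5])
a=cv2.resize(im[40:328,100:484],(800,600),interpolation=cv2.INTER_CUBIC)
b=cv2.resize(im2[125:200,190:290],(320,240),interpolation=cv2.INTER_CUBIC);a[:240,480:]=b
cv2.imwrite("pics/w2.png",a)
E
```

```text
time_s: 2.6
eef_pos: [487.6, 289.5, 137.1]
ee_rot: [-0.001, 0.185, 0.983, -0.0]
force: [-0.9, -1.1, 0.4]
grip_width: 0.642
grip_force: 0.0
[487.63563531 289.47295306 137.05262817] -0.8696080448880593
```

View pics/w2.png

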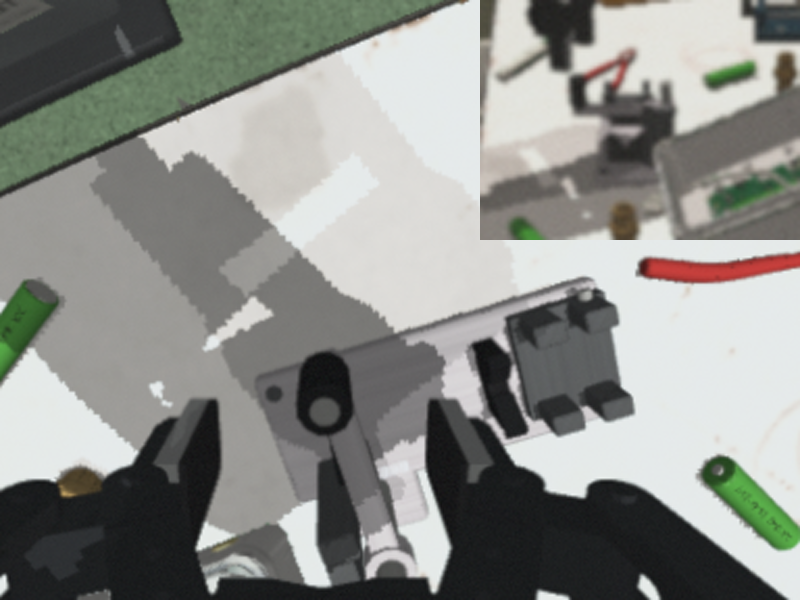

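The view shows the knob's grey-capped top at (325,412) between the open pads, the bar running to the post at (390,570), and the cheek tops clearly at right.

```bash
python3 - <<'E'
from h import *
s=sense();k=800/384
p=onz("wrist",100+325/k,40+412/k,103);print(p)
d=p-s["eef_pos"];print(Rt(s["ee_rot"]).inv().apply(d)/25)
for n,u,v,z in [("UL",548,332,39),("UR",600,316,39),("LL",566,417,39),("LR",616,403,39),("post",393,563,90)]: print(n,onz("wrist",100+u/k,40+v/k,z))
E
```

```text
[492.81368654 288.22977689 103.        ]
[-0.17642074  0.00862094  1.41365589]
UL [520.68574268 376.78782139  39.        ]
UR [522.04124595 399.10410991  39.        ]
LL [561.06241061 374.24805663  39.        ]
LR [562.97095631 396.59548186  39.        ]
post [563.19252834 287.32436565  90.        ]
```

```bash
python3 -m crank '[[[-0.06,0,0.4,0,0,0,50],[-0.06,0,0.4,0,0,0,45],[-0.06,0,0.4,0,0,0,40],[0,0,0.4,0,0,0,36],[0,0,0.16,0,0,0,30],[0,0,0,0,0,0,24],[0,0,0,0,0,0,14],[0,0,0,0,0,0,14]]]' 50
python3 -m crank '[[[0,0,0,0,0,0,10],[0,0,0,0,0,0,10],[0,0,-0.05,0,0,0,10],[0,0,-0.1,0,0,0,10],[0,0,-0.1,0,0,0,10],[0,0,-0.1,0,0,0,10],[0,0,-0.1,0,0,0,10],[0,0,0,0,0,0,10]]]' 50
```

```text
time_s: 3.5
eef_pos: [492.5, 287.4, 93.7]
ee_rot: [0.0, 0.185, 0.983, 0.0]
force: [-0.1, 0.1, -1.5]
grip_width: 0.192
grip_force: 48.7
time_s: 4.3
eef_pos: [492.6, 287.3, 105.0]
ee_rot: [0.0, 0.185, 0.983, 0.0]
force: [3.1, -0.2, -4.7]
grip_width: 0.191
grip_force: 48.8
```

```bash
python3 -m crank '[[[0,0,-0.1,0,0,0,10],[0,0,-0.1,0,0,0,10],[0,0,-0.1,0,0,0,10],[0,0,-0.1,0,0,0,10],[0,0,0,0,0,0,10],[-0.041,-0.115,0,0,0,-0.25,10],[-0.082,-0.228,0,0,0,-0.5,10],[-0.082,-0.228,0,0,0,-0.5,10]]]' 50
python3 -m crank '[[[-0.082,-0.228,0,0,0,-0.5,10],[-0.082,-0.228,0,0,0,-0.5,10],[-0.082,-0.228,0,0,0,-0.5,10],[-0.082,-0.228,0,0,0,-0.5,10],[-0.082,-0.228,0,0,0,-0.5,10],[-0.082,-0.228,0,0,0,-0.5,10],[-0.082,-0.228,0,0,0,-0.5,10],[-0.082,-0.228,0,0,0,-0.5,10]]]' 50
```

```text
time_s: 5.1
eef_pos: [493.2, 272.2, 114.8]
ee_rot: [0.0, 0.097, 0.995, 0.0]
force: [5.7, 1.7, -6.6]
grip_width: 0.193
grip_force: 48.9
time_s: 5.9
eef_pos: [511.9, 228.8, 115.2]
ee_rot: [0.001, -0.181, 0.984, 0.001]
force: [6.7, 7.0, -6.3]
grip_width: 0.189
grip_force: 48.9
```

```bash
python3 -m crank '[[[-0.092,-0.225,0,0,0,-0.5,10],[-0.092,-0.225,0,0,0,-0.5,10],[-0.092,-0.225,0,0,0,-0.5,10],[-0.092,-0.225,0,0,0,-0.5,10],[-0.082,-0.228,0,0,0,-0.5,10],[-0.082,-0.228,0,0,0,-0.5,10],[-0.082,-0.228,0,0,0,-0.5,10],[-0.082,-0.228,0,0,0,-0.5,10]]]' 50
python3 -m crank '[[[-0.082,-0.228,0,0,0,-0.5,10],[-0.082,-0.228,0,0,0,-0.5,10],[-0.082,-0.228,0,0,0,-0.5,10],[-0.082,-0.228,0,0,0,-0.5,10],[-0.02,-0.06,0,0,0,-0.12,10],[0,0,0,0,0,0,10],[0,0,0,0,0,0,10],[0,0,0,0,0,0,10]]]' 50
```

```text
time_s: 6.7
eef_pos: [550.7, 202.2, 114.7]
ee_rot: [0.0, -0.445, 0.896, 0.001]
force: [1.6, 8.2, -6.7]
grip_width: 0.192
grip_force: 48.9
time_s: 7.5
eef_pos: [575.2, 197.9, 114.4]
ee_rot: [0.0, -0.571, 0.821, 0.002]
force: [1.7, 8.5, -6.0]
grip_width: 0.191
grip_force: 48.9
```

```bash
python3 -m crank '[[[-0.05,-0.05,0,0,0,-0.15,10],[-0.03,-0.08,0,0,0,-0.15,10],[0,0,0.06,0,0,0,10],[0,0,0.06,0,0,0,10],[0,0,0.06,0,0,0,10],[0,0,0.05,0,0,0,10],[0,0,0,0,0,0,10],[0,0,0,0,0,0,10]]]' 50
```

```text
time_s: 8.3
eef_pos: [579.1, 197.9, 108.8]
ee_rot: [-0.0, -0.588, 0.809, 0.001]
force: [-0.7, 5.5, -4.4]
grip_width: 0.19
grip_force: 49.3
```

```bash
python3 -m crank '[[[0,0,0.03,0,0,0,10],[0,0,0.02,0,0,0,10],[0,0,0,0,0,0,10],[0,0,0,0,0,0,14],[0,0,0,0,0,0,20],[0,0,0,0,0,0,28],[0,0,0,0,0,0,36],[0,0,0,0,0,0,44]]]' 40
python3 -m crank '[[[0,0,-0.3,0,0,0,60],[0,0,-0.6,0,0,0,60],[0,0,-0.8,0,0,0,60],[0,0,-0.8,0,0,0,60],[0,0,-0.8,0,0,0.5,60],[0,0,-0.8,0,0,1,60],[0,0,-0.8,0,0,1,60],[0,0,0,0,0,1,60]]]' 40
```

```text
time_s: 9.1
eef_pos: [579.9, 196.6, 107.9]
ee_rot: [0.0, -0.588, 0.809, -0.0]
force: [-1.1, 0.5, -0.0]
grip_width: 0.517
grip_force: 0.0
time_s: 9.9
eef_pos: [580.7, 196.8, 234.0]
ee_rot: [0.003, -0.372, 0.928, -0.001]
force: [0.9, 0.2, -0.9]
grip_width: 0.704
grip_force: 0.0
```

```bash
python3 -m crank '[[[0,0,0,0,0,1,60],[0,0,0,0,0,1,60],[0,0,0,0,0,1,60],[0,0,0,0,0,1,60],[0,0,0,0,0,1,60],[0,0,0,0,0,1,60],[0,0,0,0,0,1,60],[0,0,0,0,0,1,60]]]' 40
python3 -m crank '[[[0,0,0,0,0,1,60],[0,0,0,0,0,1,60],[0,0,0,0,0,1,60],[0,0,0,0,0,1,60],[0,0,0,0,0,1,60],[0,0,0,0,0,1,60],[0,0,0,0,0,1,60],[0,0,0,0,0,0,60]]]' 40
python3 - <<'E'
from h import *
s=sense();im=capture("wrist");cv2.imwrite("pics/w3.png",im);print(s["eef_pos"],s["joints"][5],s["ee_rot"])
print(Rt(s["ee_rot"]).inv().apply(np.array([545,320,190])-s["eef_pos"])/25)
E
```

```text
time_s: 10.7
eef_pos: [579.8, 196.7, 230.9]
ee_rot: [0.0, 0.177, 0.984, 0.0]
force: [0.3, -0.5, 0.2]
grip_width: 0.709
grip_force: 0.0
time_s: 11.5
eef_pos: [579.9, 196.7, 230.8]
ee_rot: [0.0, 0.616, 0.788, 0.0]
force: [-0.4, -0.5, 0.6]
grip_width: 0.707
grip_force: 0.0
[579.86108772 196.65421645 230.8175439 ] -0.1071809662374656 [2.09455541e-04 6.16155829e-01 7.87624228e-01 1.63290035e-04]
[ 5.12462788 -0.16669348  1.63195644]
```

```bash
python3 -m crank '[[[0.5,0,0.2,0,0,0.3,60],[0.8,0,0.3,0,0,0.5,60],[0.8,0,0.3,0,0,0.5,60],[0.8,-0.1,0.3,0,0,0.5,60],[0.8,-0.1,0.3,0,0,0.4,60],[0.8,0,0.2,0,0,0,60],[0.4,0,0,0,0,0,60],[0,0,0,0,0,0,60]]]' 40
python3 - <<'E'
from h import *
import json
s=sense();im=capture("wrist");cv2.imwrite("pics/w4.png",im);print(s["eef_pos"],s["joints"][5],s["ee_rot"])
json.dump({k:list(map(float,s[k])) for k in("eef_pos","ee_rot","joints")},open("s4.json","w"))
cv2.imwrite("pics/w4b.png",cv2.resize(im[60:300,100:420],(800,600),interpolation=cv2.INTER_CUBIC))
E
```

```text
time_s: 12.35
eef_pos: [565.8, 318.8, 190.4]
ee_rot: [0.0, 0.728, 0.686, 0.0]
force: [0.1, -0.6, 0.2]
grip_width: 0.701
grip_force: 0.0
[565.82673438 318.82607102 190.38803929] 0.3923846874932056 [4.15660514e-05 7.27759304e-01 6.85832621e-01 9.73164301e-05]
```

View pics/w4b.png

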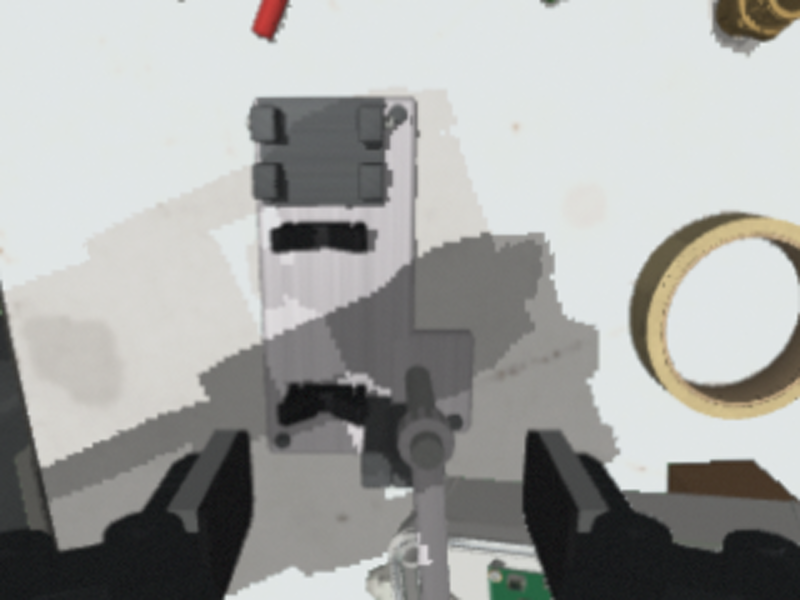

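The bar now sits aside. The four cheek tops are at (264,124), (267,182), (371,126) and (371,181), so the slot centre is at row 153. The V valleys of the saddles are at about (322,238) and (328,400).

```bash
python3 - <<'E'
from h import *
import json
s=json.load(open("s4.json"));f=lambda u,v,z:onz("wrist",u/2.5+100,v/2.5+60,z,s)
P={n:f(u,v,z) for n,u,v,z in [("slotL",264,153,39),("slotR",371,153,39),("UL",264,124,39),("LL",267,182,39),("UR",371,126,39),("LR",371,181,39),("s31",322,238,30),("s44",328,400,30),("edgeTop",260,98,12),("e2",266,445,12),("r1",416,100,12),("r2",415,330,12)]}
for n in P: print(n,P[n].round(1))
# barrel from top picture (edges) 
im=cv2.imread("pics/top0.png");g=cv2.cvtColor(im,cv2.COLOR_BGR2GRAY);sub=g[205:245,270:325]
m=(sub<135).astype(np.uint8);n,l,st,c=cv2.connectedComponentsWithStats(m);i=1+np.argmax(st[1:,4]);ys,xs=np.where(l==i)
print(st[i],c[i]);r=cv2.minAreaRect(np.c_[xs+270,ys+205].astype(np.float32));print(r)
w=np.array([onz("top",x+270,y+205,13)[:2] for x,y in zip(xs,ys)]);mu=w.mean(0);U,S,V=np.linalg.svd(w-mu);a=V[0]*np.sign(V[0][1]);t=(w-mu)@a;print(mu,a,t.min(),t.max())
E
```

```text
slotL [521.3 387.3  39. ]
slotR [563.1 384.6  39. ]
UL [522.4 398.2  39. ]
LL [521.3 376.1  39. ]
UR [563.8 394.8  39. ]
LR [562.4 373.8  39. ]
s31 [540.3 351.4  30. ]
s44 [536.8 279.7  30. ]
edgeTop [517.2 410.   12. ]
e2 [502.9 251.5  12. ]
r1 [582.9 405.   12. ]
r2 [577.5 304.6  12. ]
[  3  11  48  22 395] [25.13417722 20.0556962 ]
((297.1768798828125, 225.72723388671875), (12.841769218444824, 47.532928466796875), 76.32869720458984)
[495.98111769 -39.88701547] [-0.3126813  0.9498581] -77.90530469928652 66.6475317498597
```

```bash
python3 -m crank '[[[-0.6,-0.2,-0.1,0,0,0,60],[-1,-0.21,0,0,0,0,60],[-1,-0.21,0,0,0,0,60],[-1,-0.21,0,0,0,0,60],[-1,-0.21,0,0,0,0,60],[-1,-0.21,0,0,0,0,60],[-1,-0.21,0,0,0,0,60],[-1,-0.21,0,0,0,0,60]]]' 40
python3 -m crank '[[[-1,-0.21,0,0,0,0,60],[-1,-0.21,0,0,0,0,60],[-1,-0.21,0,0,0,0,60],[-1,-0.21,0,0,0,0,60],[-1,-0.21,0,0,0,0,60],[-1,-0.21,0,0,0,-0.6,60],[-0.8,-0.21,0,0,0,-0.6,60],[-0.4,0,0,0,0,-0.6,60]]]' 40
python3 - <<'E'
from h import *
import json
capture("top")
s=sense();im=capture("wrist");cv2.imwrite("pics/w5.png",im);print(s["eef_pos"],s["joints"][5],s["ee_rot"])
json.dump({k:list(map(float,s[k])) for k in("eef_pos","ee_rot","joints")},open("s5.json","w"))
cv2.imwrite("pics/w5b.png",cv2.resize(im,(800,600),interpolation=cv2.INTER_CUBIC))
E
```

```text
time_s: 13.2
eef_pos: [511.9, 129.1, 193.3]
ee_rot: [0.0, 0.729, 0.685, 0.0]
force: [0.8, -0.8, 0.1]
grip_width: 0.704
grip_force: 0.0
time_s: 14.0
eef_pos: [466.9, -48.9, 193.4]
ee_rot: [0.001, 0.637, 0.771, -0.0]
force: [0.2, -0.1, 0.8]
grip_width: 0.702
grip_force: 0.0
[467.37139668 -49.61299512 193.35269458] -0.5492826290527627 [ 7.78961342e-04  6.35241389e-01  7.72313253e-01 -1.00487325e-04]
```

View pics/w5b.png

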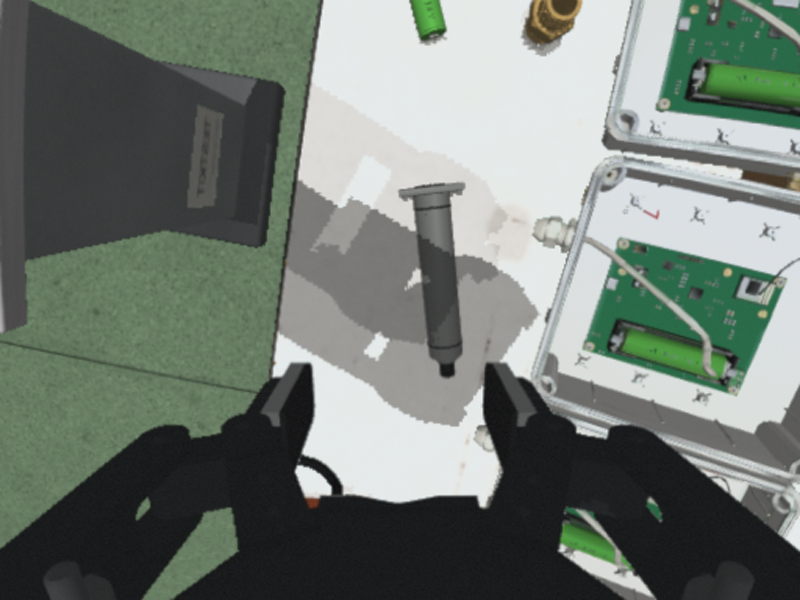

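The barrel lies clear. Its flange's top edge runs from (401,190) to (463,184), the cylinder edges have midpoints (433.5,207) and (445,349), and the nozzle tip is at (447,376).

```bash
cat > b.py <<'E'
from h import *
import json
s=json.load(open("s5.json"));k=1.5625;f=lambda u,v,z:onz("wrist",u/k,v/k,z,s)
A=f(433.5,207,13);B=f(445,349,13);tip=f(447,376,13);F=f(432,186,26);FL=f(401,190,26);FR=f(463,184,26)
a=(A-B)[:2];a/=np.linalg.norm(a);print(A,B,tip,F,np.degrees(np.arctan2(a[1],a[0])),"flange dir",np.degrees(np.arctan2(*(FR-FL)[[1,0]]))+90,np.linalg.norm(FR-FL))
c1=tip[:2]+77.5*a;c2=F[:2]-62.5*a;print(c1,c2)
c=(c1+c2)/2
st=sense();print(st["eef_pos"])
ta=np.degrees(np.arctan2(*Rt(st["ee_rot"]).as_matrix()[[1,0],0]));print("toolx",ta)
print(Rt(st["ee_rot"]).inv().apply(np.array([*c,150])-st["eef_pos"])/25)
E
python3 b.py
```

```text
[481.02969703   7.179979    13.        ] [512.3000501  -94.73337226  13.        ] [ 518.86837535 -116.43871237   13.        ] [476.00536818  20.76520087  26.        ] 107.05772806459123 flange dir 106.62606894739929 41.15261220276549
[496.13490696 -42.34796116] [494.33881044 -38.98540494]
[467.44030401 -48.4499956  193.25388463]
toolx 100.7397326158696
[0.1000847  1.14902448 1.73099073]
```

```bash
python3 -m crank '[[[0.05,0.4,0.3,0,0,0,60],[0.05,0.4,0.5,0,0,0,60],[0,0.35,0.6,0,0,-0.26,60],[0,0,0.8,0,0,-0.26,60],[0,0,0.8,0,0,-0.26,55],[0,0,0.8,0,0,0,55],[0,0,0.6,0,0,0,55],[0,0,0,0,0,0,55]]]' 40
python3 - <<'E'
from h import *
s=sense();print(s["eef_pos"],s["ee_rot"]);M=Rt(s["ee_rot"]);print(np.degrees(np.arctan2(*M.as_matrix()[[1,0],0])));print(M.inv().apply(np.array([495.3,-40.5,23])-s["eef_pos"])/25)
E
```

```text
time_s: 14.9
eef_pos: [494.7, -37.8, 80.7]
ee_rot: [-0.002, 0.595, 0.804, -0.001]
force: [0.1, 0.1, 0.4]
grip_width: 0.643
grip_force: 0.0
[494.7124337  -37.82909145  80.70213387] [-1.86595760e-03  5.94715883e-01  8.03933568e-01 -5.95635432e-04]
107.01486747063316
[-1.14326591e-01 -1.45617756e-03  2.30784568e+00]
```

```bash
python3 -m crank '[[[-0.11,0,0.5,0,0,0,55],[0,0,0.6,0,0,0,50],[0,0,0.6,0,0,0,45],[0,0,0.4,0,0,0,42],[0,0,0.2,0,0,0,38],[0,0,0,0,0,0,30],[0,0,0,0,0,0,22],[0,0,0,0,0,0,22]]]' 40
python3 -m crank '[[[0,0,0,0,0,0,20],[0,0,0,0,0,0,20],[0,0,-0.1,0,0,0,20],[0,0,-0.3,0,0,0,20],[0,0,-0.6,0,0,0,20],[0,0,-0.9,0,0,0,20],[0,0,-1,0,0,0,20],[0,0,-1,0,0,0,20]]]' 40
```

```text
time_s: 15.7
eef_pos: [496.5, -41.6, 25.7]
ee_rot: [0.0, 0.595, 0.804, 0.0]
force: [-0.5, -0.1, -1.4]
grip_width: 0.284
grip_force: 39.2
time_s: 16.5
eef_pos: [496.1, -41.5, 124.2]
ee_rot: [0.0, 0.595, 0.804, 0.0]
force: [0.4, 0.7, -1.5]
grip_width: 0.285
grip_force: 39.3
```

```bash
python3 -m crank '[[[0,0,-0.8,0,0,0,20],[0.3,0,-0.5,0,0,0,20],[0.6,0,-0.2,0,0,0,20],[0.9,0,0,0,0,0,20],[0.6,0,0,0,0,0,20],[0.3,0,0,0,0,0,20],[0,0,0,0,0,0,20],[0,0,0,0,0,0,20]]]' 40
python3 - <<'E'
from h import *
import json
s=sense();im=capture("wrist");cv2.imwrite("pics/w6.png",im);print(s["eef_pos"],s["joints"][5],s["ee_rot"])
json.dump({k:list(map(float,s[k])) for k in("eef_pos","ee_rot","joints")},open("s6.json","w"))
cv2.imwrite("pics/w6b.png",cv2.resize(im[80:320,96:416],(800,600),interpolation=cv2.INTER_CUBIC))
E
```

```text
time_s: 17.3
eef_pos: [476.6, 22.8, 160.0]
ee_rot: [-0.0, 0.594, 0.804, -0.0]
force: [1.2, 0.9, -1.5]
grip_width: 0.286
grip_force: 39.3
[476.55422396  22.83160465 160.04741823] -0.49575717731479124 [-3.85751554e-05  5.94465104e-01  8.04121398e-01 -1.28548558e-04]
```

View pics/w6b.png

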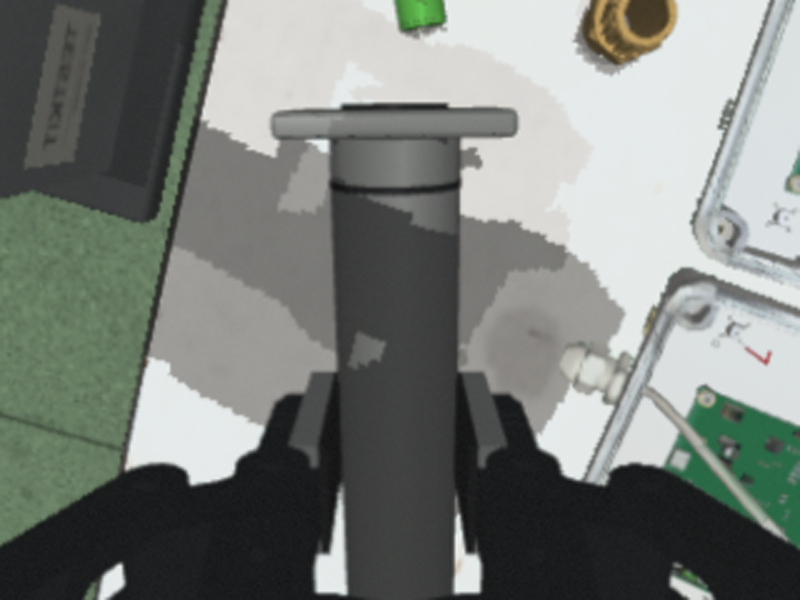

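The held barrel is level in view. The flange's top face spans rows 110–136, centred at (395,123), and it is square to the gripper.

```bash
python3 - <<'E'
from h import *
import json
s=json.load(open("s6.json"));M=Rt(s["ee_rot"])
fl=lambda u,v:M.inv().apply(onz("wrist",u/2.5+96,v/2.5+80,s["eef_pos"][2]+0.3,s)-s["eef_pos"])
F=fl(395,123);print("flange tool",F,"L/R",fl(272,123),fl(517,121))
s4=json.load(open("s4.json"));S=np.mean([onz("wrist",u/2.5+100,153/2.5+60,39,s4) for u in(264,371)],0);print("slot",S)
psi=-0.062;ya=np.array([-np.sin(psi),np.cos(psi)]);xa=np.array([ya[1],-ya[0]])
T=S[:2]-ya*F[0]   # tool x -> ya ; tool y -> xa
T2=T-xa*F[1];print("TCP target (self-consistent)",T2,"no lateral corr",T)
st=sense();M=Rt(st["ee_rot"]);print(st["eef_pos"],np.degrees(np.arctan2(*M.as_matrix()[[1,0],0])),"want",90+np.degrees(psi))
print("delta tool now",M.inv().apply(np.array([*T2,150])-st["eef_pos"])/25)
E
```

```text
flange tool [63.64900252 -0.83405874 -0.30556847] L/R [ 63.73363378 -22.71734675  -0.30004842] [64.03853386 20.84686722 -0.31108045]
slot [542.06636816 386.11324962  39.        ]
TCP target (self-consistent) [538.95511393 322.53486279] no lateral corr [538.12265774 322.5865413 ]
[476.64841109  22.57841309 160.0980289 ] 107.02057430207067 want 86.4476616701889
delta tool now [10.74325192  5.89523569  0.40184785]
```

```bash
python3 -m crank '[[[0.4,0.2,0,0,0,0,20],[0.7,0.4,0,0,0,0,20],[0.7,0.4,0,0,0,0,20],[0.7,0.4,0,0,0,0,20],[0.7,0.4,0,0,0,0,20],[0.7,0.4,0,0,0,0,20],[0.7,0.4,0,0,0,0,20],[0.7,0.4,0,0,0,0,20]]]' 40
python3 -m crank '[[[0.7,0.4,0,0,0,0,20],[0.7,0.4,0,0,0,0,20],[0.7,0.4,0,0,0,0,20],[0.7,0.4,0,0,0,0,20],[0.7,0.4,0,0,0,0,20],[0.7,0.4,0,0,0,0,20],[0.7,0.4,0,0,0,0.3,20],[0.3,0.2,0,0,0,0.5,20]]]' 40
python3 -m crank '[[[0,0,0,0,0,0.5,20],[0,0,0,0,0,0.5,20],[0,0,0,0,0,0.5,20],[0,0,0,0,0,0.27,20],[0,0,0,0,0,0,20],[0,0,0,0,0,0,20],[0,0,0,0,0,0,20],[0,0,0,0,0,0,20]]]' 40
cat > d.py <<'E'
from h import *
import sys
st=sense();M=Rt(st["ee_rot"]);print(st["eef_pos"],st["force"],st["wrist_torque"],"toolx",np.degrees(np.arctan2(*M.as_matrix()[[1,0],0])),"z",M.as_matrix()[:,2])
print("delta",M.inv().apply(np.array([float(v) for v in sys.argv[1:4]])-st["eef_pos"])/25)
E
python3 d.py 539 322.5 90
```

```text
time_s: 18.15
eef_pos: [509.6, 172.9, 160.1]
ee_rot: [-0.0, 0.595, 0.804, -0.0]
force: [-0.3, 0.3, -0.7]
grip_width: 0.282
grip_force: 39.4
time_s: 18.95
eef_pos: [543.2, 319.7, 159.8]
ee_rot: [-0.0, 0.639, 0.769, 0.0]
force: [0.1, -0.3, -0.6]
grip_width: 0.287
grip_force: 39.4
time_s: 19.75
eef_pos: [543.3, 317.9, 160.2]
ee_rot: [-0.0, 0.728, 0.685, -0.0]
force: [1.3, 0.3, -0.9]
grip_width: 0.287
grip_force: 39.5
[543.29520319 317.85396716 160.16279316] [ 1.32547055  0.2546723  -0.87759835] [-0.00198565 -0.00690211  0.02148456] toolx 86.50152721582626 z [-1.78564367e-04 -3.99068710e-05 -9.99999983e-01]
delta [ 0.17515329 -0.18233497  2.80653494]
```

```bash
python3 -m crank '[[[0.1,-0.1,0.2,0,0,0,20],[0.08,-0.08,0.5,0,0,0,20],[0,0,0.7,0,0,0,20],[0,0,0.7,0,0,0,20],[0,0,0.6,0,0,0,20],[0,0,0.4,0,0,0,20],[0,0,0.1,0,0,0,20],[0,0,0,0,0,0,20]]]' 40
python3 - <<'E'
from h import *
import json
s=sense();im=capture("wrist");print(s["eef_pos"],s["force"])
json.dump({k:list(map(float,s[k])) for k in("eef_pos","ee_rot","joints")},open("s7.json","w"))
cv2.imwrite("pics/w7b.png",cv2.resize(im[40:280,96:416],(800,600),interpolation=cv2.INTER_CUBIC))
E
python3 d.py 539 322.5 57.7
```

```text
time_s: 20.55
eef_pos: [539.1, 322.6, 80.1]
ee_rot: [-0.0, 0.728, 0.685, -0.0]
force: [0.3, 0.1, -1.1]
grip_width: 0.291
grip_force: 39.4
[539.13786102 322.61730708  80.13510062] [ 0.25954795  0.11439309 -1.09169544]
[539.37308745 322.71012201  80.68695532] [-0.05676365 -0.00786551 -0.825005  ] [ 0.05809561  0.01278889 -0.01914061] toolx 86.48215022396853 z [ 7.85961928e-04  2.94082025e-04 -9.99999648e-01]
delta [-0.00961898 -0.01508437  0.91946369]
```

View pics/w7b.png

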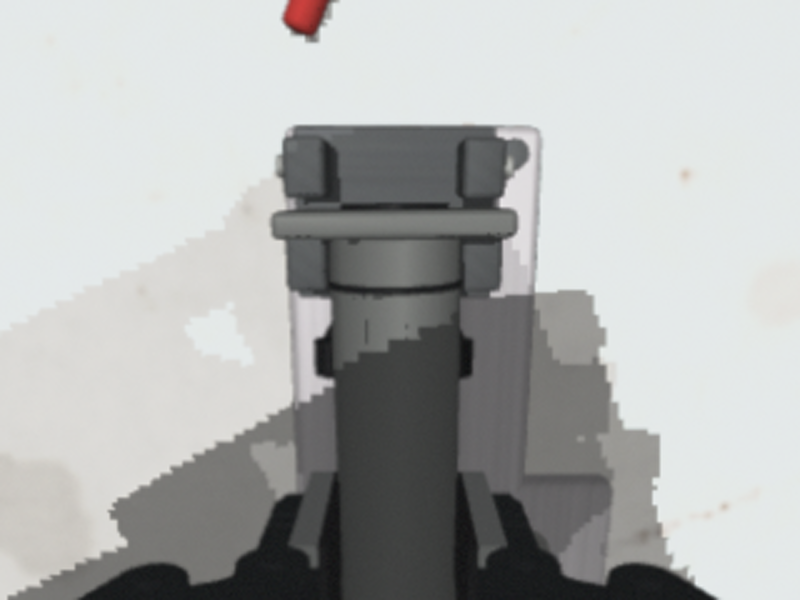

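The flange sits at row 223 and the slot between the cheek pairs is centred at row 213–215. Allowing for depth, they agree within about 0.5 mm, and lateral and yaw are aligned too, so I'm lowering slowly.

```bash
python3 -m crank '[[[0,0,0.15,0,0,0,20],[0,0,0.15,0,0,0,20],[0,0,0.1,0,0,0,20],[0,0,0.05,0,0,0,20],[0,0,0.05,0,0,0,20],[0,0,0.05,0,0,0,20],[0,0,0.05,0,0,0,20],[0,0,0.05,0,0,0,20]]]' 40
python3 d.py 539 322.5 57.7
```

```text
time_s: 21.4
eef_pos: [539.1, 322.6, 63.9]
ee_rot: [0.0, 0.728, 0.685, 0.0]
force: [-0.8, -0.5, -1.3]
grip_width: 0.287
grip_force: 39.4
[539.12008122 322.59740306  63.93666869] [-0.79945341 -0.53263107 -1.31374728] [-0.07846654  0.02214828  0.00669289] toolx 86.48062316327002 z [ 5.52890985e-05  5.63465629e-06 -9.99999998e-01]
delta [-0.00418588 -0.0045687   0.24946646]
```

```bash
python3 -m crank '[[[0,0,0.04,0,0,0,20],[0,0,0.04,0,0,0,20],[0,0,0.04,0,0,0,20],[0,0,0.04,0,0,0,20],[0,0,0,0,0,0,20],[0,0,0,0,0,0,20],[0,0,0,0,0,0,20],[0,0,0,0,0,0,20]]]' 40
python3 d.py 539 322.5 57.7
```

```text
time_s: 22.2
eef_pos: [539.1, 322.6, 60.0]
ee_rot: [0.0, 0.729, 0.685, 0.0]
force: [-0.2, 0.4, -1.2]
grip_width: 0.286
grip_force: 39.4
[539.10989844 322.5814174   60.03900843] [-0.20723854  0.44615775 -1.21636169] [-0.00587579  0.02043224  0.03764073] toolx 86.47691629196216 z [ 3.30040133e-05  1.37237091e-06 -9.99999999e-01]
delta [-0.00352099 -0.00419058  0.09356019]
```

```bash
python3 -m crank '[[[0,0,0.02,0,0,0,20],[0,0,0.02,0,0,0,20],[0,0,0.02,0,0,0,20],[0,0,0,0,0,0,20],[0,0,0,0,0,0,20],[0,0,0,0,0,0,20],[0,0,0,0,0,0,20],[0,0,0,0,0,0,20]]]' 40
python3 -m crank '[[[0,0,0.01,0,0,0,20],[0,0,0.01,0,0,0,20],[0,0,0.01,0,0,0,20],[0,0,0,0,0,0,20],[0,0,0,0,0,0,20],[0,0,0,0,0,0,20],[0,0,0,0,0,0,20],[0,0,0,0,0,0,20]]]' 40
```

```text
time_s: 23.0
eef_pos: [539.1, 322.6, 58.6]
ee_rot: [0.0, 0.728, 0.685, 0.0]
force: [0.2, 0.4, 1.1]
grip_width: 0.287
grip_force: 39.6
time_s: 23.8
eef_pos: [539.2, 322.7, 58.5]
ee_rot: [0.0, 0.728, 0.685, 0.0]
force: [-3.3, -1.8, 7.2]
grip_width: 0.286
grip_force: 40.2
```

```bash
python3 -m crank '[[[0,0,-0.015,0,0,0,20],[0,0,0,0,0,0,24],[0,0,0,0,0,0,26],[0,0,0,0,0,0,29],[0,0,0,0,0,0,34],[0,0,0,0,0,0,40],[0,0,0,0,0,0,46],[0,0,0,0,0,0,50]]]' 20
python3 -m crank '[[[0,0,-0.2,0,0,0,50],[0,0,-0.5,0,0,0,50],[0,0,-0.8,0,0,0,50],[0,0,-0.8,0,0,0,50],[0,0,-0.8,0,0,0,50],[0,0,-0.8,0,0,0,50],[0,0,-0.4,0,0,0,50],[0,0,0,0,0,0,50]]]' 40
python3 - <<'E'
from h import *
import json
s=sense();im=capture("wrist");cv2.imwrite("pics/w8.png",im);print(s["eef_pos"],s["force"],s["joints"][5])
json.dump({k:list(map(float,s[k])) for k in("eef_pos","ee_rot","joints")},open("s8.json","w"))
cv2.imwrite("pics/w8b.png",cv2.resize(im[40:340,56:456],(800,600),interpolation=cv2.INTER_CUBIC))
E
python3 d.py 580 197 140
```

```text
time_s: 24.6
eef_pos: [539.1, 322.5, 58.1]
ee_rot: [0.0, 0.729, 0.685, -0.0]
force: [-0.2, -0.3, 0.9]
grip_width: 0.586
grip_force: 0.0
time_s: 25.4
eef_pos: [539.6, 322.8, 167.5]
ee_rot: [0.001, 0.728, 0.685, 0.001]
force: [0.4, -0.0, -0.1]
grip_width: 0.584
grip_force: 0.0
[539.63727706 322.81290639 167.50890697] [ 0.38602532 -0.02173771 -0.14371322] 0.4144556871838675
[539.1510455  322.63303558 166.01386335] [ 0.01737862 -0.00779993 -0.47993257] [-0.02466203  0.09158896 -0.01073801] toolx 86.47894802465251 z [ 8.04458058e-04  3.16888963e-04 -9.99999626e-01]
delta [-4.91586533  1.93869082  1.04027613]
```

View pics/w8b.png

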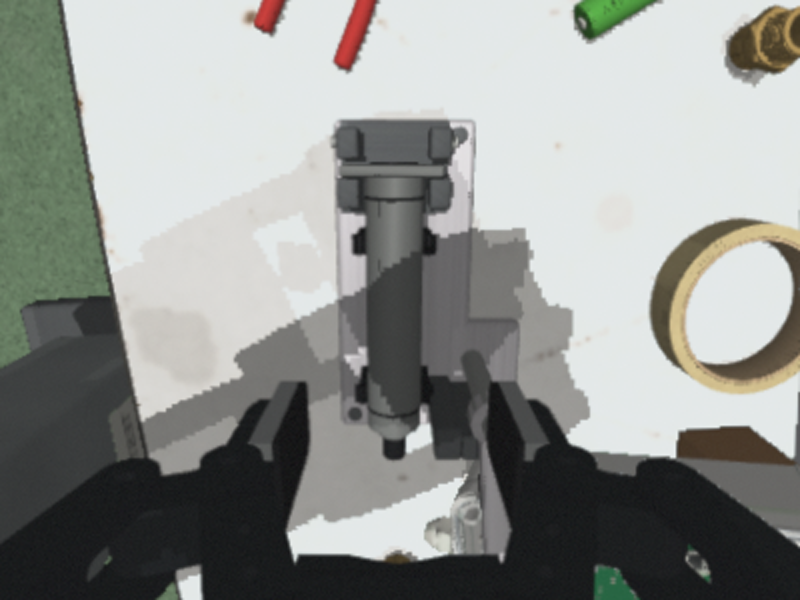

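The barrel lies straight in both saddles, with the flange at row 171 between the upper and lower cheek pairs, down in the slot. The bar is still aside, so next is the knob.

```bash
python3 -m crank '[[[-0.5,0.2,0,0,0,0,50],[-0.8,0.35,0,0,0,0,50],[-0.8,0.35,0,0,0,0,50],[-0.8,0.35,0.2,0,0,0,50],[-0.8,0.35,0.3,0,0,0,50],[-0.8,0.3,0.3,0,0,0,50],[-0.4,0.04,0.2,0,0,0,50],[0,0,0,0,0,0,50]]]' 40
python3 d.py 580 197 108.5
```

```text
time_s: 26.25
eef_pos: [579.6, 195.8, 139.3]
ee_rot: [-0.001, 0.729, 0.684, -0.001]
force: [0.6, -0.0, 0.6]
grip_width: 0.593
grip_force: 0.0
[579.57964211 195.83275658 139.30553217] [ 0.55215612 -0.04454257  0.6016746 ] [-0.00386504 -0.01280709  0.01380038] toolx 86.36800161312622 z [-2.63481490e-03 -4.47175983e-04 -9.99996429e-01]
delta [0.04841669 0.01702797 1.23215171]
```

```bash
python3 -m crank '[[[0.04,0.01,0.3,0,0,0,50],[0,0,0.4,0,0,0,45],[0,0,0.35,0,0,0,40],[0,0,0.15,0,0,0,35],[0,0,0,0,0,0,26],[0,0,0,0,0,0,20],[0,0,0,0,0,0,12],[0,0,0,0,0,0,12]]]' 50
python3 -m crank '[[[0,0,0,0,0,0,10],[0,0,-0.07,0,0,0,10],[0,0,-0.07,0,0,0,10],[0,0,-0.07,0,0,0,10],[0,0,-0.05,0,0,0,10],[0,0,0,0,0,0,10],[0,0,0,0,0,0,10],[0,0,0,0,0,0,10]]]' 50
python3 d.py 580 284 115
```

```text
time_s: 27.05
eef_pos: [580.0, 198.4, 110.8]
ee_rot: [-0.0, 0.728, 0.685, -0.0]
force: [-3.9, 0.6, 0.6]
grip_width: 0.192
grip_force: 48.7
time_s: 27.85
eef_pos: [579.9, 198.6, 116.8]
ee_rot: [-0.0, 0.728, 0.685, -0.0]
force: [-3.2, 4.4, -5.9]
grip_width: 0.19
grip_force: 48.8
[579.93347814 198.58963405 116.78350873] [-3.20975378  4.39468182 -5.86300046] [ 0.54029018  0.50281537 -0.04739327] toolx 86.4864256685669 z [-1.10645216e-03  2.99073514e-04 -9.99999343e-01]
delta [ 3.41013935 -0.20663803  0.07235912]
```

```bash
python3 -m crank '[[[-0.003,-0.12,0,0,0,0.25,10],[-0.007,-0.24,0,0,0,0.5,10],[-0.007,-0.24,0,0,0,0.5,10],[-0.007,-0.24,0,0,0,0.5,10],[-0.007,-0.24,0,0,0,0.5,10],[-0.007,-0.24,0,0,0,0.5,10],[-0.007,-0.24,0,0,0,0.5,10],[-0.007,-0.24,0,0,0,0.5,10]]]' 50
python3 -m crank '[[[-0.007,-0.24,0,0,0,0.5,10],[-0.007,-0.24,0,0,0,0.5,10],[-0.007,-0.24,0,0,0,0.5,10],[-0.007,-0.24,0,0,0,0.5,10],[-0.007,-0.24,0,0,0,0.5,10],[-0.007,-0.24,0,0,0,0.5,10],[-0.007,-0.24,0,0,0,0.5,10],[-0.007,-0.24,0,0,0,0.5,10]]]' 50
python3 d.py 492.5 287.4 115
```

```text
time_s: 28.65
eef_pos: [537.4, 209.0, 117.0]
ee_rot: [0.001, 0.882, 0.472, -0.0]
force: [-0.8, -0.5, -6.8]
grip_width: 0.19
grip_force: 48.9
time_s: 29.45
eef_pos: [503.7, 242.7, 116.7]
ee_rot: [0.001, 0.978, 0.21, -0.001]
force: [-3.8, -5.1, -6.0]
grip_width: 0.19
grip_force: 48.9
[503.73941728 242.70125346 116.69253626] [-3.84176726 -5.08082646 -6.04779724] [-0.86195448  0.57745256 -0.21091704] toolx 24.294808453488372 z [-0.00193154 -0.00262995 -0.99999468]
delta [ 0.32604808 -1.81468483  0.06386724]
```

```bash
python3 -m crank '[[[-0.013,-0.24,0,0,0,0.5,10],[-0.013,-0.24,0,0,0,0.5,10],[-0.013,-0.24,0,0,0,0.5,10],[-0.013,-0.24,0,0,0,0.5,10],[-0.01,-0.24,0,0,0,0.5,10],[-0.007,-0.24,0,0,0,0.5,10],[-0.007,-0.24,0,0,0,0.5,10],[0,0,0,0,0,0,10]]]' 50
python3 d.py 492.5 287.4 115
```

```text
time_s: 30.25
eef_pos: [493.3, 283.4, 116.7]
ee_rot: [0.001, 1.0, -0.031, -0.001]
force: [-2.2, -3.8, -6.6]
grip_width: 0.191
grip_force: 49.0
[493.2571093  283.37967974 116.73857077] [-2.18897166 -3.79488428 -6.61852298] [-0.8573051   0.57496744 -0.40814988] toolx -3.5617017388120416 z [-0.00112739 -0.00179183 -0.99999776]
delta [-0.04014558 -0.15874987  0.06928867]
```

```bash
python3 -m crank '[[[0,-0.1,0,0,0,0.2,10],[0,-0.09,0,0,0,0.2,10],[0,0,0,0,0,0,10],[0,0,0.05,0,0,0,10],[0,0,0.06,0,0,0,10],[0,0,0.06,0,0,0,10],[0,0,0.06,0,0,0,10],[0,0,0,0,0,0,10]]]' 50
python3 d.py 492.5 287.4 99
```

```text
time_s: 31.05
eef_pos: [493.4, 287.8, 110.9]
ee_rot: [0.001, 0.998, -0.058, -0.001]
force: [-3.3, -4.1, -5.5]
grip_width: 0.192
grip_force: 49.0
[493.41978    287.75997201 110.87870735] [-3.34539552 -4.14336305 -5.52085576] [-0.66367046  0.74986746 -0.3434295 ] toolx -6.631134669003561 z [-0.00185557 -0.00146464 -0.99999721]
delta [-0.03408688  0.01775789  0.47523632]
```

```bash
python3 -m crank '[[[0,0,0.04,0,0,0,10],[0,0,0.04,0,0,0,10],[0,0,0.04,0,0,0,10],[0,0,0.04,0,0,0,10],[0,0,0.04,0,0,0,10],[0,0,0,0,0,0,10],[0,0,0,0,0,0,10],[0,0,0,0,0,0,10]]]' 50
python3 d.py 492.5 287.4 99
```

```text
time_s: 31.85
eef_pos: [493.4, 287.8, 106.1]
ee_rot: [0.001, 0.998, -0.058, -0.001]
force: [-3.9, -3.5, -4.6]
grip_width: 0.195
grip_force: 49.0
[493.38797495 287.77292477 106.07159456] [-3.88839708 -3.47672102 -4.55593008] [-0.69122527  0.75526401 -0.32633196] toolx -6.630635925826534 z [-0.00182843 -0.00142605 -0.99999731]
delta [-0.03309177  0.01845802  0.28294924]
```

```bash
python3 -m crank '[[[0,0,0.04,0,0,0,10],[0,0,0.04,0,0,0,10],[0,0,0.04,0,0,0,10],[0,0,0.04,0,0,0,10],[0,0,0.03,0,0,0,10],[0,0,0.02,0,0,0,10],[0,0,0,0,0,0,10],[0,0,0,0,0,0,10]]]' 50
python3 d.py 492.5 287.4 99
```

```text
time_s: 32.65
eef_pos: [493.4, 287.8, 100.9]
ee_rot: [0.001, 0.998, -0.058, -0.001]
force: [-3.4, -3.9, -5.2]
grip_width: 0.194
grip_force: 49.0
[493.38493607 287.75579442 100.86521836] [-3.44428303 -3.89634995 -5.21342223] [-0.65884904  0.79225965 -0.37768615] toolx -6.633961256610166 z [-0.00186344 -0.00141909 -0.99999726]
delta [-0.03339038  0.01810447  0.07469469]
```

```bash
python3 -m crank '[[[0,0,0.02,0,0,0,10],[0,0,0,0,0,0,10],[0,0,0.02,0,0,0,10],[0,0,0,0,0,0,10],[0,0,0.02,0,0,0,10],[0,0,0,0,0,0,10],[0,0,0.02,0,0,0,10],[0,0,0,0,0,0,10]]]' 50
python3 d.py 492.5 287.4 97
```

```text
time_s: 33.45
eef_pos: [493.4, 287.8, 99.1]
ee_rot: [0.001, 0.998, -0.058, -0.001]
force: [-5.7, -4.8, -2.5]
grip_width: 0.192
grip_force: 49.2
[493.35642365 287.78905784  99.13231571] [-5.70194861 -4.79404726 -2.47773319] [-0.77726494  0.98053805 -0.3896554 ] toolx -6.629380001842169 z [-0.00182446 -0.0014005  -0.99999735]
delta [-0.03209045  0.01927638  0.0853767 ]
```

```bash
python3 -m crank '[[[0,0,0.02,0,0,0,10],[0,0,0,0,0,0,10],[0,0,0,0,0,0,10],[0,0,0,0,0,0,10],[0,0,0,0,0,0,10],[0,0,0,0,0,0,10],[0,0,0,0,0,0,10],[0,0,0,0,0,0,10]]]' 50
python3 d.py 492.5 287.4 97
```

```text
time_s: 34.25
eef_pos: [493.3, 287.8, 99.0]
ee_rot: [0.001, 0.998, -0.058, -0.001]
force: [-7.6, -4.7, 1.7]
grip_width: 0.195
grip_force: 49.6
[493.32456074 287.82735406  98.95287953] [-7.59558499 -4.70797933  1.68578241] [-0.84810882  1.20195878 -0.43728282] toolx -6.623866321768247 z [-0.0017066  -0.00136731 -0.99999761]
delta [-0.0306703   0.02066304  0.07819465]
```

```bash
python3 -m crank '[[[0,0,0,0,0,0,16],[0,0,0,0,0,0,18],[0,0,0,0,0,0,20],[0,0,0,0,0,0,24],[0,0,0,0,0,0,30],[0,0,0,0,0,0,38],[0,0,0,0,0,0,46],[0,0,0,0,0,0,50]]]' 20
python3 -m crank '[[[0,0,-0.2,0,0,0,50],[0,0,-0.4,0,0,0,50],[0,0,-0.6,0,0,0,50],[0,0,-0.8,0,0,0,50],[0,0,-0.8,0,0,0,50],[0,0,-0.8,0,0,0,50],[0,0,-0.8,0,0,0,50],[0,0,0,0,0,0,50]]]' 20
python3 - <<'E'
from h import *
a=capture("side");b=capture("top")
x=cv2.resize(a[110:210,190:290],(400,400),interpolation=cv2.INTER_CUBIC);y=cv2.resize(b[160:240,140:220],(400,400),interpolation=cv2.INTER_CUBIC)
cv2.imwrite("pics/end.png",np.hstack([x,y]))
E
```

```text
time_s: 35.05
eef_pos: [493.8, 288.7, 98.6]
ee_rot: [-0.0, 0.998, -0.059, 0.0]
force: [0.1, 0.3, -0.6]
grip_width: 0.585
grip_force: 0.0
time_s: 35.85
eef_pos: [494.8, 289.1, 212.0]
ee_rot: [-0.001, 0.998, -0.059, 0.003]
force: [0.0, 0.2, 0.3]
grip_width: 0.585
grip_force: 0.0
```

View pics/end.png

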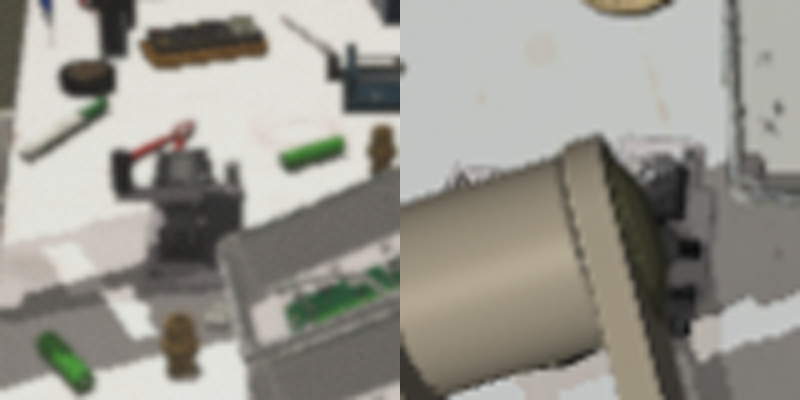

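The side view shows the bar level across the barrel, with the knob at (122,170). The gripper is clear and the bystanders haven't moved. In the top view the arm hides most of the holder.

```bash
python3 -c "
from rig import *
print(finish_job())"
```

```text
the job is handed in; nothing more can be done
None
```

The barrel is seated in the saddles with its flange down in the keeper slot, the bar was eased back down and holds it, and the job was handed in at about 36 s; the verdict was not shown.

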